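# Bolt the paint chest shut past its spring safety catch

## Task

Bolt the paint chest shut: press the yellow spring safety catch down with one fingertip and, keeping it down, push the red bolt lug along with the other fingertip until the bolt is fully home in its keeper. Then let the catch spring back up behind it. Nothing is to be gripped or lifted, and the jar, wrench, tins and other things standing about stay where they are.

Things in the scene. Friction and masses are not known exactly. Their poses are not given: they have to be found in the camera images.
- chest: Slate-grey steel chest 250 x 370 mm, lid 100 mm high, standing fast. Origin: centre of its underside; z up; the bolt slides home along its +y. On the lid a steel plate (top 104 mm) bears the bolt on the line x = 28 mm: guide brackets at y = -88 and 55 mm (16 mm wide, tops 125.5 mm), keeper at y = 108 mm, same height. On the line x = -26 mm: the long yellow catch paddle.
- bolt_lug (a point): Red upright lug on the bolt (14 mm round bar, top 122 mm above the table): a plate 30 mm wide (chest x), 12 mm thick (y), top 172 mm above the table. Point: middle of the top edge of its rear (-y) face, the face to push toward chest +y; chest x 28, y -26 mm when drawn; moves with the bolt. Axes as the chest's. A steel dog (top 134 mm) juts 16 mm from the lug toward the catch.
- bolt (a joint): Bolt travel in m along chest +y: 0 fully drawn (start: up to 0.005), 0.050 home against its stop. About 3 N of friction, light damping. With the catch up its teeth stop the bolt at 0.006; let up midway (0.023 to 0.029) it rises and its second tooth stops the bolt short of home; past 0.047 the risen catch locks it home.
- catch_top (a point): Centre of the top of the yellow catch paddle: 26 mm wide (chest x), 140 mm long (chest y, parallel to the bolt), 8 mm thick, top 144 mm above the table when up. At chest x -26, y -15 mm: 54 mm across from the lug's middle. Moves down with the paddle, not along with the bolt: a fingertip slides along it. Axes as the chest's.
- catch (a joint): How far the paddle is pressed straight down, in m: 0 up, 0.010 at its bottom stop. The teeth clear the bolt from 0.006. The spring needs about 3.5 N to start and 7 N at the bottom.
- jar: Bystander: small amber jar, 44 mm across, 55 mm high, on the chest's lid near a -y corner. Origin: centre of its underside.
- wrench: Bystander: wrench 150 mm long lying on the chest's lid near the +x edge. Origin: under its middle.
- tin_white: Bystander: tin with a white label, 84 mm across, 100 mm high, on the table. Origin: centre of its underside.
- tin_green: Bystander: tin with a green label, 84 mm across, 100 mm high, on the table. Origin: centre of its underside.
- spray: Bystander: bottle with a blue label, 56 mm across, 150 mm high, on the table. Origin: centre of its underside.
- brush: Bystander: paint brush 160 mm long lying on the chest's lid near the -x edge. Origin: under its middle.
- cup: Bystander: orange cup, 80 mm across, 90 mm high, on the table. Origin: centre of its underside.

How it is judged:
By the outcome, as a careful person would: the job done as asked, in the order asked, and still so for the second after the job is handed in, with the robot touching nothing.
It also fails if it takes over 34 s, if anything falls off the work surface, if the arm or the gripper's body presses on something with over 40 N, if the wrist force passes 120 N, or if a joint passes its speed limit or range.

## Robot

A 6-joint arm with a two-finger parallel gripper is mounted at the origin on the work surface. World frame = base frame: x ahead of the robot, y to its left, z up, the work surface at z = 0. Lengths are in m, angles in rad, forces in N, time in s.
With the tool pointing down it reaches from about 0.375 to 0.75 m from the base axis. Payload 9 kg.
Tool frame: the origin (TCP) lies midway between the tips of the shut fingers; the grasp point (between the pads) lies 19 mm behind it; z points along the fingers, x is the direction in which the jaws open and shut, and the axes are right-handed (so a half turn about z gives the same grasp; the last joint's range is limited). The gripper opens to 85 mm and grips with 20 to 120 N. Pads are 22 mm wide; open, the fingers measure 114 mm over their backs; the gripper's body (76 mm by 85 mm) begins 54 mm behind the grasp point. The pads swing forward as they close: fully open they stand 13 mm farther back than shut.
Start: joints at [-1.436, 0.104, 0.097, 1.564, 0, 1.353], TCP at [0.207, -0.563, 0.231] pointing down, gripper open.
Joint ranges: [-2.99, 2.99], [-0.84, 1.86], [-1.1, 1.16], [-1.84, 2.11], [-1.51, 1.56], [-3.14, 3.14]. Speed limits (rad/s): [2.22, 2.22, 2.57, 3.14, 3.14, 3.14].

## Interface

Orientations are given as a 3x3 rotation matrix whose columns are the frame's x, y, z axes.
In Python, from cell import get_state, vision, order gives the robot as it stands.
- The arm moves only by the tool step_arm, never from a script. Its argument "steps" is one flat list of numbers, 4 for each row, row after row: the shift along the tool's x, y, z in mm, then the turn about the tool's z in degrees. In form: [x, y, z, spin, x, y, z, spin, ...]. A call has 1 to 20 rows; each row is the pose to reach, as a shift and turn from the pose commanded when the call began, along the tool's axes at that moment; what a row does not reach only later rows make up. A row lasts 1/10 s, in which the tool goes at most 50 mm and 8.59 degrees, less where a joint would pass 70% of its speed; a pose out of reach is approached as far as the arm can. A call with a gripper value outside its range is refused whole. "fingers" is the closure, from 0 (fully open) to 1 (shut), set as the call begins (left out, the last holds). The fingers move at their own pace and stop on an object; the grip force is fixed at half the most. Time passes only in rows, so rows that repeat a pose let the fingers close. It gives the time, the measured TCP pose, the force and the opening at its end, in the units of the state.
- get_state(): the state, without advancing time (a new reading comes with each control period).
- vision.camera(name): name is "scene" or "top"; returns (picture, depth): 480x640x3 uint8, red, green, blue; 480x640 float32, m along the optical axis (not along the pixel's ray), 0 where there is no reading.
- vision.camera_info(name): a dict with "mtx" (3x3 intrinsics, pixels), "R" (3x3) and "t" (3): a world point X has camera coordinates R X + t. Camera axes: x right, y down, z forward; pixel columns grow to the right and rows downward; lengths in m; the calibration is good to about 2 mm. A picture is of the moment at which its call begins. camera_info takes no time and is no camera call.
- order.hand_in(): hands the job in, once; it reports no verdict.
The state is a dict: "clock": time; "qpos": joint angles; "dq": joint speeds; "effort": joint torques, N m; "position": TCP position; "tool_rot": TCP orientation; "wrist_force": force on the tool from outside, world axes, zero at the start; "moment": the same for the moment, N m; "width": finger opening in m.
Only numpy, scipy, OpenCV 4.12 (cv2) and the standard library are available. Lean on these libraries where they do the work, as an engineer would, in place of code of your own. Each camera call takes 0.05 s, during which the arm holds its last target.

## Working session

There is one attempt and no reset: what is moved stays moved. The work goes in short steps, Python scripts to look and compute and a tool call to move; the robot and the scene stay as the last step left them, time stands still between calls to the robot, and variables do not carry over. Pictures are saved under pics/ and viewed, and the job is handed in when it is done.

Besides the shell and the picture viewer there is one more tool, called after "Call:" as name(argument=value, ...) on one line, values as JSON. step_arm: Moves the arm, as the interface text tells. Its arguments: {"type":"object","properties":{"steps":{"type":"array"},"fingers":{"type":"number"}},"required":["steps"]}

```bash
mkdir -p pics; ls; python3 - <<'E'
from cell import get_state, vision
import cv2,numpy as np
s=get_state();print(s)
for n in("scene","top"):
    p,d=vision.camera(n);cv2.imwrite(f"pics/{n}0.png",p[:,:,::-1]);np.savez(f"{n}0.npz",p=p,d=d);print(n,vision.camera_info(n))
E
```

```text
pics
{'clock': 0.0, 'qpos': array([-1.43570844e+00,  1.04698181e-01,  9.64703263e-02,  1.56391362e+00,
       -1.72202309e-05,  1.35309205e+00]), 'dq': array([-2.13888391e-04, -4.66695994e-04,  6.40954161e-04,  1.61921435e-03,
        8.12569358e-07, -4.11208765e-04]), 'effort': array([ 1.79689308e-03, -5.56930447e+01,  5.03652942e+01,  1.67365879e-02,
       -2.27023111e-04,  7.96258206e-07]), 'position': array([ 0.20726634, -0.56270221,  0.23052357]), 'tool_rot': array([[ 3.45519223e-01, -9.38411651e-01, -1.98223958e-04],
       [-9.38410748e-01, -3.45519171e-01,  1.33057081e-03],
       [-1.31711333e-03, -2.73722300e-04, -9.99999095e-01]]), 'wrist_force': array([ 0.4531975 , -0.19849992,  0.08518096]), 'moment': array([ 0.00369062, -0.01631072, -0.02002325]), 'width': 0.08574154004777113}
scene {'mtx': array([[548.91437975,   0.        , 328.14194367],
       [  0.        , 548.91437975, 241.28931311],
       [  0.        ,   0.        ,   1.        ]]), 'R': array([[ 0.85472475,  0.5190132 ,  0.00842032],
       [ 0.4463961 , -0.72666502, -0.52219581],
       [-0.26490777,  0.45009248, -0.85278405]]), 't': array([-0.46034004, -0.18806879,  1.37515656])}
top {'mtx': array([[434.24006006,   0.        , 317.25157348],
       [  0.        , 434.24006006, 246.17588406],
       [  0.        ,   0.        ,   1.        ]]), 'R': array([[-0.00694122, -0.99936526, -0.03494122],
       [-0.9956156 ,  0.01016625, -0.09298504],
       [ 0.09328124,  0.03414259, -0.99505422]]), 't': array([0.02437847, 0.56096756, 1.01528424])}
```

View pics/scene0.png

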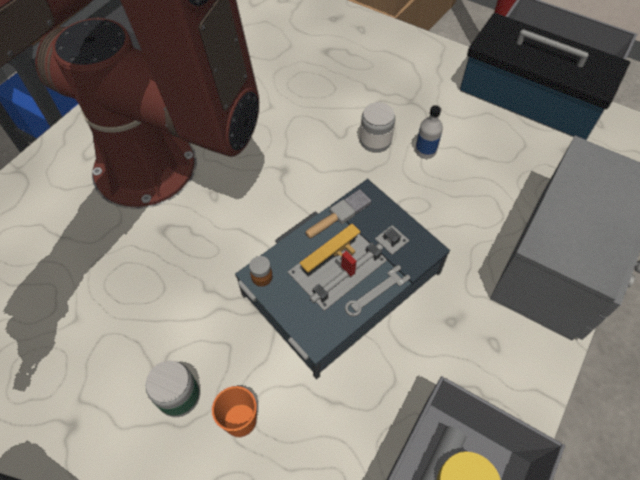

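View pics/top0.png

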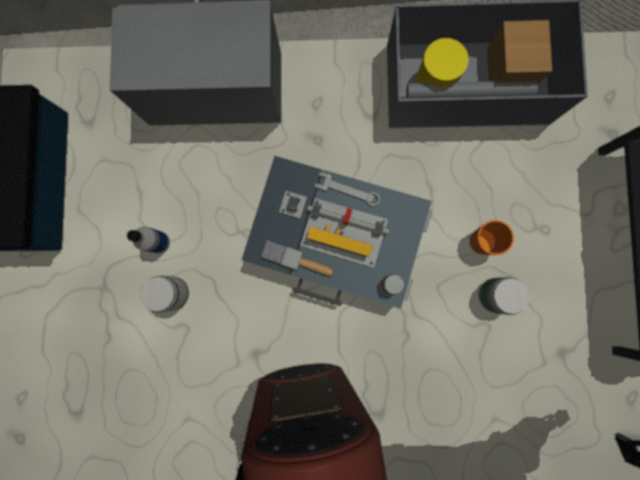

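The scene view has the chest at about (345,275), with the yellow paddle at (331,249), red lug at (348,263) and keeper at (392,238). In the top view the paddle is at (340,241), the lug at (348,215), and the keeper to the left at (293,203). Next I'll measure these.

```bash
cat > h.py <<'E'
import numpy as np,cv2
from cell import vision
def ray(n,uv,z):
    I=vision.camera_info(n);K,R,t=I["mtx"],I["R"],I["t"]
    uv=np.atleast_2d(uv).astype(float)
    d=np.c_[(uv-K[:2,2])/K[0,0],np.ones(len(uv))]@R
    c=-R.T@t
    return c+d*((z-c[2])/d[:,2])[:,None]
def depthpts(n,m,d):
    I=vision.camera_info(n);K,R,t=I["mtx"],I["R"],I["t"]
    v,u=np.nonzero(m&(d>0));z=d[v,u]
    X=np.c_[(u-K[0,2])/K[0,0]*z,(v-K[1,2])/K[0,0]*z,z]
    return (X-t)@R
def masks(p):
    h=cv2.cvtColor(p,cv2.COLOR_RGB2HSV);H,S,V=[h[:,:,i].astype(int) for i in range(3)]
    y=(H>17)&(H<30)&(S>170)&(V>110)
    r=((H<6)|(H>174))&(S>170)&(V>80)
    return y,r
def comps(m,lo,hi):
    n,l,st,c=cv2.connectedComponentsWithStats(m.astype(np.uint8))
    return [(l==i,st[i],c[i]) for i in range(1,n) if lo<=st[i][4]<=hi]
E
python3 - <<'E'
from h import *
for n in("scene","top"):
    f=np.load(n+"0.npz");p,d=f["p"],f["d"]
    y,r=masks(p)
    for nm,m,z in(("y",y,.144),("r",r,.172)):
        for mm,st,c in comps(m,15,3000):
            if not(230<c[0]<420 and 180<c[1]<300):continue
            rect=cv2.minAreaRect(np.argwhere(mm)[:,::-1].astype(np.float32))
            P=depthpts(n,mm,d)
            print(n,nm,st,c.round(1),[np.round(x,1) for x in rect],"ray",ray(n,c,z).round(4),"box",ray(n,cv2.boxPoints(rect),z).round(4).tolist(),"depthmed",np.median(P,0).round(4),np.percentile(P[:,2],[5,50,95]).round(4))
# lid by height from top depth
f=np.load("top0.npz");p,d=f["p"],f["d"]
P=depthpts("top",np.ones_like(d,bool),d)
I=np.zeros_like(d);v,u=np.nonzero(d>0);I[v,u]=P[:,2]
m=(abs(I-.1)<.015)
m=cv2.morphologyEx(m.astype(np.uint8),cv2.MORPH_CLOSE,np.ones((9,9)))
m=cv2.morphologyEx(m,cv2.MORPH_OPEN,np.ones((9,9)))
for mm,st,c in comps(m,5000,60000):
    rect=cv2.minAreaRect(np.argwhere(mm)[:,::-1].astype(np.float32));b=cv2.boxPoints(rect)
    W=ray("top",b,.1);print("lid",st,b.round(1).tolist(),W.round(4).tolist(),W.mean(0).round(4))
    print([np.linalg.norm(W[i]-W[(i+1)%4]).round(4) for i in range(4)],[np.degrees(np.arctan2(*(W[(i+1)%4]-W[i])[[1,0]])).round(2) for i in range(4)])
def crop(n,x,y,w,h,k):
    q=np.load(n+"0.npz")["p"][y:y+h,x:x+w,::-1];cv2.imwrite(f"pics/{n}_crop.png",cv2.resize(q,None,fx=k,fy=k,interpolation=cv2.INTER_CUBIC))
crop("top",235,145,200,150,4);crop("scene",230,175,230,170,3.4)
E
```

```text
scene r [343 252  12  23 101] [349.1 261. ] [array([349.7, 262.5]), array([22.1,  9.1]), np.float64(66.0)] ray [[ 0.6167 -0.0549  0.172 ]] box [[0.5961, -0.0502, 0.172], [0.6055, -0.0348, 0.172], [0.642, -0.064, 0.172], [0.6326, -0.079, 0.172]] depthmed [ 0.6154 -0.0518  0.1698] [0.1351 0.1698 0.1735]
top y [308 228  64  28 722] [338.9 241.4] [array([339.2, 241.1]), array([63.9, 12.3]), np.float64(16.7)] ray [[ 0.5599 -0.0306  0.144 ]] box [[0.5684, 0.0376, 0.144], [0.5936, 0.0299, 0.144], [0.5528, -0.0997, 0.144], [0.5279, -0.0918, 0.144]] depthmed [ 0.5604 -0.0307  0.1434] [0.1406 0.1434 0.1458]
top r [344 209   7  14  47] [346.9 215.9] [array([347. , 215.7]), array([ 3.5, 13.3]), np.float64(18.4)] ray [[ 0.6099 -0.0472  0.172 ]] box [[0.5985, -0.0395, 0.172], [0.6247, -0.0485, 0.172], [0.6224, -0.0553, 0.172], [0.5961, -0.0463, 0.172]] depthmed [ 0.6099 -0.0475  0.1716] [0.1682 0.1716 0.1741]
lid [  244   158   188   149 16781] [[241.0, 260.1000061035156], [273.70001220703125, 152.6999969482422], [436.20001220703125, 202.10000610351562], [403.5, 309.5]] [[0.5248, 0.1878, 0.1], [0.7698, 0.115, 0.1], [0.6502, -0.249, 0.1], [0.4134, -0.1706, 0.1]] [ 0.5896 -0.0292  0.1   ]
[np.float64(0.2555), np.float64(0.3831), np.float64(0.2494), np.float64(0.3753)] [np.float64(-16.56), np.float64(-108.18), np.float64(161.68), np.float64(72.73)]
```

View pics/top_crop.png

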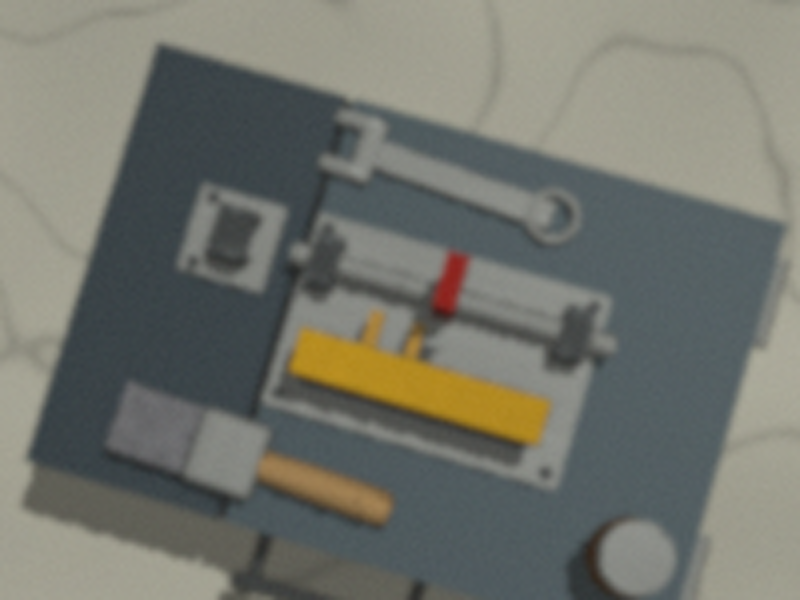

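View pics/scene_crop.png

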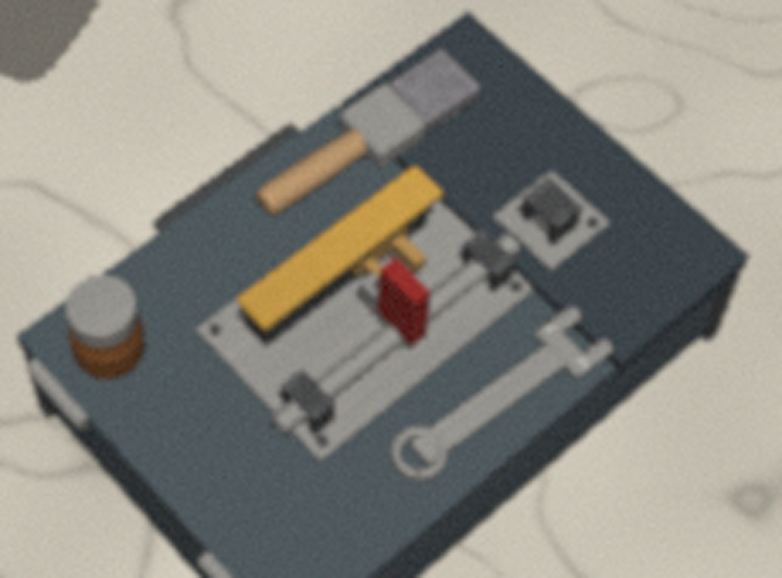

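Measurements agree: chest yaw is about -17.4°, catch centre about (0.560, -0.031), and the lug is consistent with the bolt about 4 mm along. I'll hover behind the lug with tool x along chest x and the fingertips about 54 mm apart.

Call:
step_arm(steps=[-30,-46,0,-5,-60,-92,0,-10,-90,-138,0,-16,-120,-184,0,-22,-150,-230,0,-28,-180,-276,0,-34,-210,-322,0,-40,-240,-368,0,-46,-270,-414,0,-52.4,-300,-460,0,-52.4,-325,-500,0,-52.4,-337,-518,0,-52.4,-337,-518,0,-52.4,-337,-518,0,-52.4,-337,-518,0,-52.4,-337,-518,0,-52.4,-337,-518,0,-52.4], fingers=0.535)

```text
clock: 1.8
position: [0.5765, -0.0689, 0.2313]
tool_rot: [[0.954, -0.3, -0.0], [-0.3, -0.954, -0.0], [0.0, 0.0, -1.0]]
wrist_force: [-0.7, 0.1, 0.7]
width: 0.0398
```

```bash
python3 - <<'E'
from h import *
from cell import get_state
s=get_state();print(s["clock"],s["position"],s["tool_rot"].round(4),s["wrist_force"],s["width"],s["qpos"])
p,d=vision.camera("scene");np.savez("s1.npz",p=p,d=d)
cv2.imwrite("pics/s1.png",cv2.resize(p[120:330,210:490,::-1],None,fx=2.8,fy=2.8,interpolation=cv2.INTER_CUBIC))
E
```

```text
1.8 [ 0.57650919 -0.06892792  0.23134716] [[ 9.538e-01 -3.003e-01 -0.000e+00]
 [-3.003e-01 -9.538e-01 -2.000e-04]
 [ 0.000e+00  2.000e-04 -1.000e+00]] [-0.70029986  0.08362861  0.67780118] 0.039803047815201095 [-3.43985083e-01  4.46641140e-02  3.51914389e-02  1.56126714e+00
 -2.21687148e-04  1.53186596e+00]
```

View pics/s1.png

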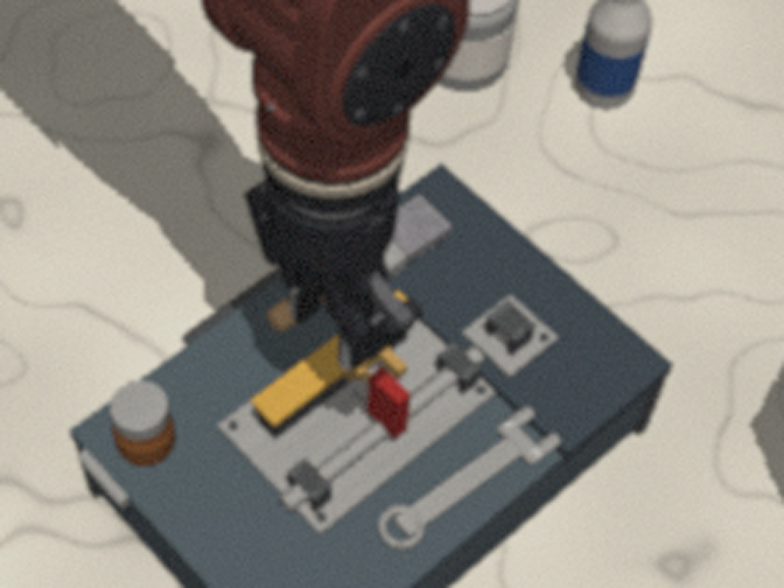

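The picture shows the gripper above the paddle, with the front finger tip near crop (355,355), just behind the lug at (388,400), and nothing touching. By the numbers the TCP is 27 mm across from the paddle line, with about 13 mm of gap to the lug. I'll descend until just above the paddle.

Call:
step_arm(steps=[0,0,15,0,0,0,35,0,0,0,55,0,0,0,68,0,0,0,74,0,0,0,76,0,0,0,76,0,0,0,76,0])

```text
clock: 2.65
position: [0.5775, -0.068, 0.1562]
tool_rot: [[0.954, -0.299, 0.001], [-0.299, -0.954, -0.001], [0.001, 0.0, -1.0]]
wrist_force: [-0.4, 0.4, -0.1]
width: 0.0394
```

```bash
python3 - <<'E'
from h import *
from cell import get_state
s=get_state();print(s["clock"],s["position"],s["wrist_force"])
p,d=vision.camera("scene");np.savez("s2.npz",p=p,d=d)
cv2.imwrite("pics/s2.png",cv2.resize(p[180:330,250:450,::-1],None,fx=4,fy=4,interpolation=cv2.INTER_CUBIC))
E
```

```text
2.65 [ 0.57746629 -0.0680401   0.15621302] [-0.44585322  0.39895172 -0.09104777]
```

View pics/s2.png

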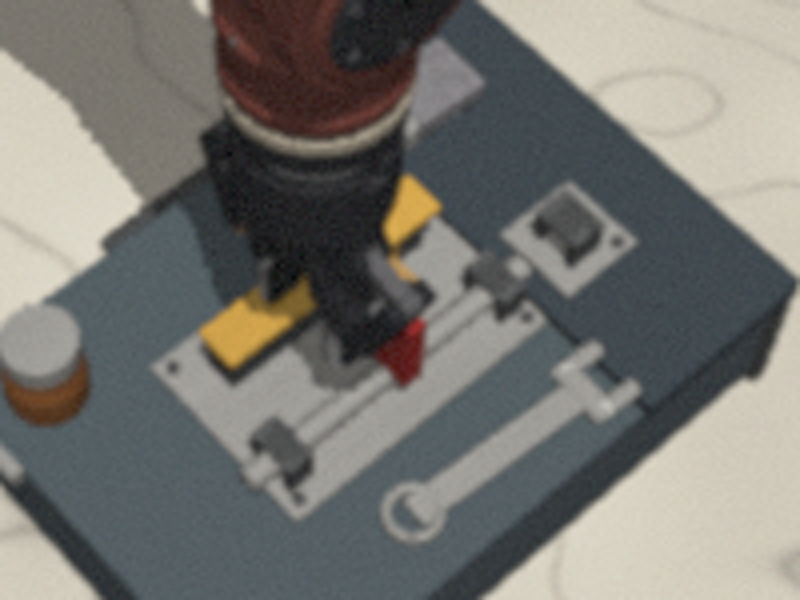

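The front finger sits behind the red lug, with its tip at crop (345,350) and the lug at (403,355). The rear finger is over the paddle, and forces are near zero. Now I'll feel downwards.

Call:
step_arm(steps=[0,0,2,0,0,0,4,0,0,0,6,0,0,0,8,0,0,0,8,0,0,0,8,0])

```text
clock: 3.3
position: [0.5769, -0.0678, 0.1472]
tool_rot: [[0.954, -0.299, -0.0], [-0.299, -0.954, -0.0], [-0.0, 0.0, -1.0]]
wrist_force: [-1.2, -1.0, 0.4]
width: 0.0395
```

Call:
step_arm(steps=[0,0,1,0,0,0,2,0,0,0,3,0,0,0,3,0,0,0,3,0])

```text
clock: 3.8
position: [0.577, -0.0678, 0.1443]
tool_rot: [[0.954, -0.299, -0.0], [-0.299, -0.954, -0.0], [-0.0, 0.0, -1.0]]
wrist_force: [0.0, -0.3, 0.5]
width: 0.0398
```

Call:
step_arm(steps=[0,0,1,0,0,0,2,0,0,0,3,0,0,0,3,0,0,0,3,0])

```text
clock: 4.3
position: [0.5771, -0.0679, 0.1415]
tool_rot: [[0.954, -0.299, 0.0], [-0.299, -0.954, -0.0], [0.0, 0.0, -1.0]]
wrist_force: [-0.5, 0.2, 2.4]
width: 0.0396
```

Call:
step_arm(steps=[0,0,1,0,0,0,1,0,0,0,1,0])

```text
clock: 4.6
position: [0.577, -0.0679, 0.1404]
tool_rot: [[0.954, -0.299, 0.0], [-0.299, -0.954, -0.0], [0.0, 0.0, -1.0]]
wrist_force: [-1.1, 0.7, 3.0]
width: 0.0396
```

Call:
step_arm(steps=[0,0,1,0,0,0,2,0,0,0,2,0,0,0,2,0])

```text
clock: 5.0
position: [0.577, -0.0679, 0.1383]
tool_rot: [[0.954, -0.299, 0.0], [-0.299, -0.954, -0.0], [0.0, 0.0, -1.0]]
wrist_force: [0.7, 1.3, 4.5]
width: 0.0397
```

Call:
step_arm(steps=[0,0,1,0,0,0,2,0,0,0,2,0,0,0,2,0])

```text
clock: 5.4
position: [0.577, -0.0679, 0.1363]
tool_rot: [[0.954, -0.299, 0.0], [-0.299, -0.954, -0.0], [0.0, 0.0, -1.0]]
wrist_force: [-0.3, -0.6, 3.8]
width: 0.0398
```

Call:
step_arm(steps=[0,0,1,0,0,0,2,0,0,0,2,0,0,0,2,0])

```text
clock: 5.8
position: [0.577, -0.0679, 0.1343]
tool_rot: [[0.954, -0.299, 0.0], [-0.299, -0.954, -0.0], [0.0, 0.0, -1.0]]
wrist_force: [-1.2, 0.0, 6.0]
width: 0.0398
```

Call:
step_arm(steps=[0,0,1,0,0,0,1,0,0,0,1,0])

```text
clock: 6.1
position: [0.577, -0.0679, 0.1334]
tool_rot: [[0.954, -0.299, 0.0], [-0.299, -0.954, -0.0], [0.0, 0.0, -1.0]]
wrist_force: [-0.6, -0.6, 5.9]
width: 0.0395
```

Call:
step_arm(steps=[0,0,1,0,0,0,1,0,0,0,1,0])

```text
clock: 6.4
position: [0.577, -0.0679, 0.1325]
tool_rot: [[0.954, -0.299, 0.0], [-0.299, -0.954, -0.0], [0.0, 0.0, -1.0]]
wrist_force: [-2.0, -0.3, 6.1]
width: 0.0399
```

```bash
python3 - <<'E'
from h import *
from cell import get_state
s=get_state();print(s["clock"],s["position"],s["wrist_force"],s["moment"])
p,d=vision.camera("scene");np.savez("s3.npz",p=p,d=d)
cv2.imwrite("pics/s3.png",cv2.resize(p[180:330,250:450,::-1],None,fx=4,fy=4,interpolation=cv2.INTER_CUBIC))
for n in("s2","s3"):
    f=np.load(n+".npz");y,r=masks(f["p"]);
    for mm,st,c in comps(y,15,3000):
        if 280<c[0]<380 and 200<c[1]<290: 
            P=depthpts("scene",mm,f["d"]);P=P[abs(P[:,2]-.14)<.02];print(n,st,c.round(1),np.median(P,0).round(4),len(P))
E
```

```text
6.4 [ 0.57703261 -0.06791475  0.13251467] [-2.01886019 -0.28330031  6.13010369] [ 0.00170748  0.36883326 -0.04176763]
```

View pics/s3.png

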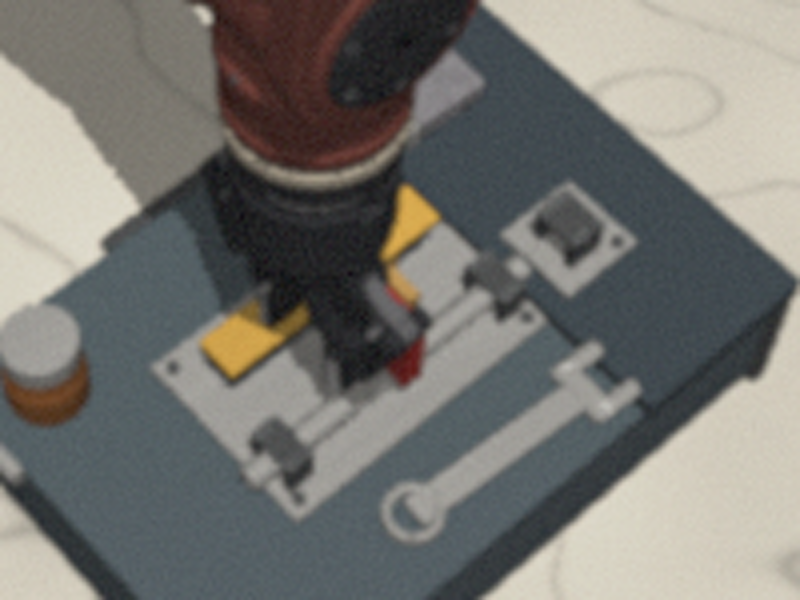

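The paddle is visibly down: its left corner moved from crop (200,330) to (203,345) and the shadow gap underneath closed. Force is about 6 N, so it's pressed about 9 mm. Now I'll slide toward +y, which is tool -y, while holding it down.

Call:
step_arm(steps=[0,-3,0,0,0,-6,0,0,0,-9,0,0,0,-11,0,0,0,-13,0,0,0,-15,0,0,0,-17,0,0,0,-17,0,0])

```text
clock: 7.25
position: [0.5821, -0.0527, 0.1326]
tool_rot: [[0.954, -0.299, -0.0], [-0.299, -0.954, -0.002], [0.001, 0.002, -1.0]]
wrist_force: [-1.7, -6.2, 6.0]
width: 0.0396
```

```bash
python3 - <<'E'
from cell import get_state
import numpy as np
s=get_state();print(s["clock"],s["position"],s["wrist_force"],s["moment"],"Fy",s["wrist_force"]@np.array([.299,.954,0]))
E
```

```text
7.25 [ 0.58209868 -0.05270386  0.13258401] [-1.69053415 -6.22623203  5.9969406 ] [-1.12024299  0.50805027  0.00971699] Fy -6.4452950697971305
```

Call:
step_arm(steps=[0,-2,0,0,0,-4,0,0,0,-6,0,0,0,-8,0,0,0,-10,0,0,0,-10,0,0])

```text
clock: 7.85
position: [0.585, -0.0432, 0.1326]
tool_rot: [[0.954, -0.299, -0.0], [-0.299, -0.954, -0.002], [0.001, 0.002, -1.0]]
wrist_force: [-2.3, -4.8, 6.0]
width: 0.0399
```

```bash
python3 - <<'E'
from h import *
from cell import get_state
s=get_state();print(s["clock"],s["position"],s["wrist_force"],s["moment"])
p,d=vision.camera("scene");np.savez("s4.npz",p=p,d=d)
cv2.imwrite("pics/s4.png",cv2.resize(p[180:330,250:450,::-1],None,fx=4,fy=4,interpolation=cv2.INTER_CUBIC))
E
```

```text
7.85 [ 0.58504779 -0.04316333  0.13255532] [-2.33574423 -4.80641668  6.0262182 ] [-1.07460095  0.59128226  0.03898497]
```

View pics/s4.png

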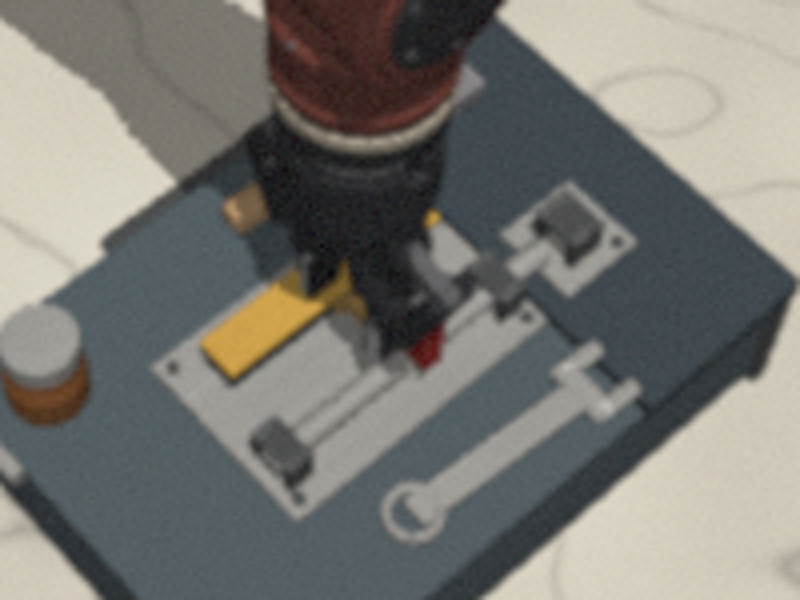

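The bolt is moving: its tip has gone from crop (518,268) to about (545,250), and the paddle is still down. Continuing.

Call:
step_arm(steps=[0,-2,0,0,0,-4,0,0,0,-6,0,0,0,-8,0,0,0,-10,0,0,0,-12,0,0,0,-14,0,0,0,-16,0,0,0,-18,0,0,0,-20,0,0,0,-22,0,0,0,-22,0,0])

```text
clock: 9.1
position: [0.5916, -0.0222, 0.1326]
tool_rot: [[0.954, -0.3, -0.0], [-0.3, -0.954, -0.002], [0.001, 0.002, -1.0]]
wrist_force: [-2.3, -5.6, 5.8]
width: 0.0396
```

Call:
step_arm(steps=[0,-2,0,0,0,-4,0,0,0,-6,0,0,0,-6,0,0,0,-6,0,0])

```text
clock: 9.6
position: [0.5934, -0.0164, 0.1326]
tool_rot: [[0.954, -0.299, -0.0], [-0.299, -0.954, -0.002], [0.001, 0.002, -1.0]]
wrist_force: [-2.2, -5.4, 6.4]
width: 0.0396
```

Call:
step_arm(steps=[0,-1,0,0,0,-2,0,0,0,-2,0,0,0,-2,0,0])

```text
clock: 10.0
position: [0.594, -0.0147, 0.1326]
tool_rot: [[0.954, -0.3, -0.0], [-0.3, -0.954, -0.002], [0.001, 0.002, -1.0]]
wrist_force: [-2.4, -6.0, 6.7]
width: 0.0396
```

Call:
step_arm(steps=[0,-1,0,0,0,-2,0,0,0,-2,0,0,0,-2,0,0])

```text
clock: 10.4
position: [0.5946, -0.0128, 0.1326]
tool_rot: [[0.954, -0.3, -0.0], [-0.3, -0.954, -0.002], [0.001, 0.002, -1.0]]
wrist_force: [-1.5, -6.0, 6.0]
width: 0.04
```

Call:
step_arm(steps=[0,-1,0,0,0,-2,0,0,0,-2,0,0,0,-2,0,0])

```text
clock: 10.8
position: [0.5947, -0.0124, 0.1326]
tool_rot: [[0.954, -0.301, -0.001], [-0.301, -0.954, -0.005], [0.0, 0.005, -1.0]]
wrist_force: [-6.2, -12.8, 7.6]
width: 0.04
```

Call:
step_arm(steps=[0,-1,0,0,0,-2,0,0,0,-2,0,0,0,-2,0,0])

```text
clock: 11.2
position: [0.5947, -0.0123, 0.1326]
tool_rot: [[0.953, -0.303, -0.003], [-0.303, -0.953, -0.008], [-0.0, 0.009, -1.0]]
wrist_force: [-10.7, -22.1, 8.7]
width: 0.0399
```

```bash
python3 - <<'E'
from h import *
from cell import get_state
s=get_state();print(s["clock"],s["position"],s["wrist_force"],s["moment"])
p,d=vision.camera("scene");np.savez("s5.npz",p=p,d=d)
cv2.imwrite("pics/s5.png",cv2.resize(p[180:330,250:450,::-1],None,fx=4,fy=4,interpolation=cv2.INTER_CUBIC))
E
```

```text
11.2 [ 0.59471679 -0.01225654  0.13264973] [-10.73128025 -22.06940116   8.71247065] [-4.21210684  1.98415053 -0.3835781 ]
```

View pics/s5.png

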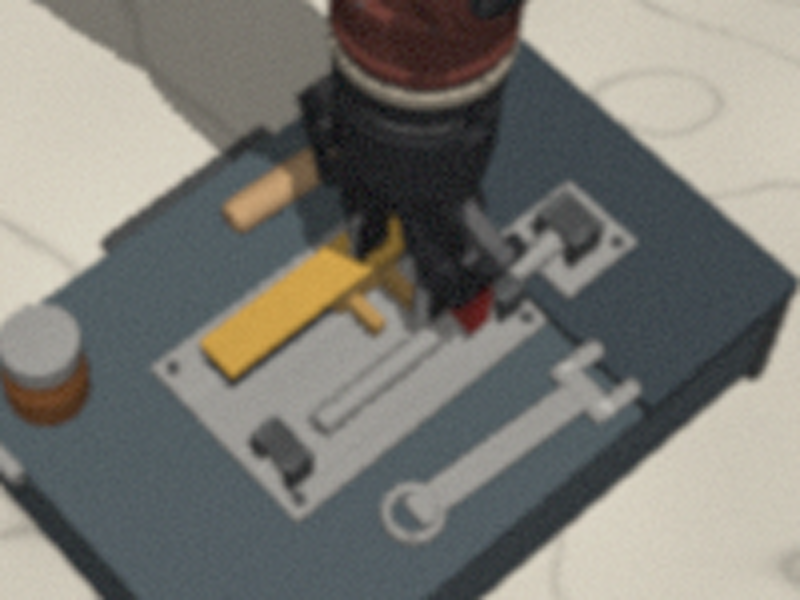

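The bolt is home: the TCP stopped advancing at chest y ≈ 13 mm, which puts the lug rear face at about 24 mm (travel about 50 mm), and the force rose to 24 N. In the picture the bolt end is in the keeper at crop (560,240), and the dog is past both teeth. I'll ease the push slightly and lift straight up so the catch rises, then back off and up.

Call:
step_arm(steps=[0,1,0,0,0,2,0,0,0,2,0,0,0,2,-2,0,0,2,-4,0,0,2,-6,0,0,2,-8,0,0,2,-10,0,0,2,-12,0,0,2,-14,0,0,2,-14,0])

```text
clock: 12.35
position: [0.5931, -0.0118, 0.1439]
tool_rot: [[0.954, -0.301, -0.006], [-0.301, -0.954, -0.004], [-0.005, 0.005, -1.0]]
wrist_force: [-7.3, -12.0, -5.2]
width: 0.0399
```

```bash
python3 - <<'E'
from h import *
from cell import get_state
s=get_state();print(s["clock"],s["position"],s["wrist_force"],s["moment"])
p,d=vision.camera("scene");np.savez("s6.npz",p=p,d=d)
cv2.imwrite("pics/s6.png",cv2.resize(p[180:330,250:450,::-1],None,fx=4,fy=4,interpolation=cv2.INTER_CUBIC))
E
```

```text
12.35 [ 0.59311823 -0.01180019  0.14389699] [ -7.26750429 -11.99561773  -5.19869662] [-2.40740731  1.24055386 -0.26666178]
```

View pics/s6.png

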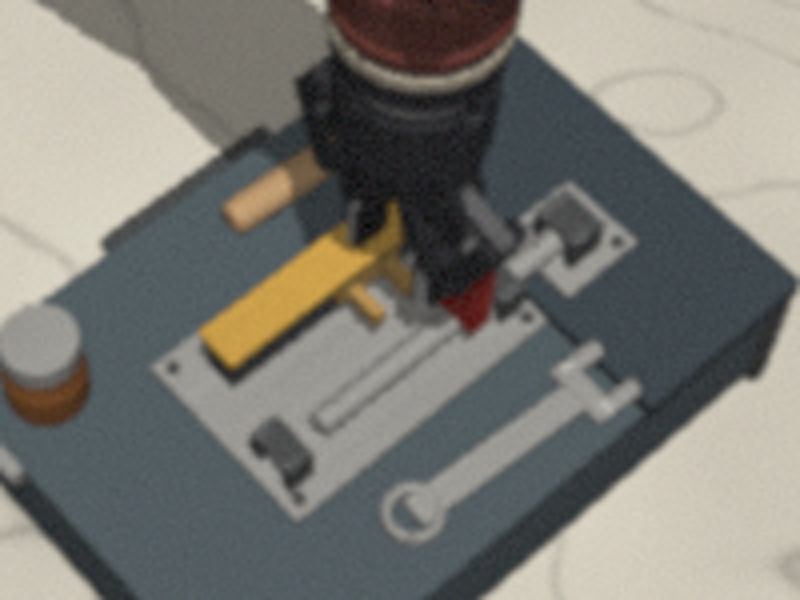

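The catch has risen: the left corner is back at crop (203,330) with a shadow under it. Only the lug is still touched, through side friction. I'll back off, lift clear, then retract away to the side.

Call:
step_arm(steps=[0,2,0,0,0,4,-1,0,0,7,-2,0,0,10,-4,0,0,13,-6,0,0,15,-12,0,0,15,-25,0,0,15,-45,0,0,15,-65,0,0,15,-85,0,0,15,-100,0,0,15,-100,0])

```text
clock: 13.6
position: [0.5919, -0.0241, 0.2499]
tool_rot: [[0.954, -0.299, 0.005], [-0.299, -0.954, -0.001], [0.005, -0.0, -1.0]]
wrist_force: [-0.1, -0.8, 0.0]
width: 0.0397
```

Call:
step_arm(steps=[0,25,0,0,0,60,0,0,0,100,0,0,0,140,0,0,0,180,0,0,0,220,0,0,0,250,0,0,0,270,0,0,0,270,0,0,0,270,0,0])

```text
clock: 14.6
position: [0.5099, -0.2814, 0.2459]
tool_rot: [[0.954, -0.3, -0.0], [-0.3, -0.954, 0.001], [-0.001, -0.001, -1.0]]
wrist_force: [-1.2, 0.5, -0.7]
width: 0.0398
```

```bash
python3 - <<'E'
from h import *
from cell import get_state
s=get_state();print(s["clock"],s["position"],s["wrist_force"])
for n in("scene","top"):
    p,d=vision.camera(n);np.savez(n+"9.npz",p=p,d=d)
    x,y,w,h=(230,175,230,170) if n=="scene" else (235,145,200,150)
    cv2.imwrite(f"pics/{n}9.png",cv2.resize(p[y:y+h,x:x+w,::-1],None,fx=3.4,fy=3.4,interpolation=cv2.INTER_CUBIC))
    cv2.imwrite(f"pics/{n}9full.png",p[:,:,::-1])
    Y,r=masks(p)
    for nm,m,z in(("y",Y,.144),("r",r,.172)):
        for mm,st,c in comps(m,15,3000):
            if not(230<c[0]<420 and 180<c[1]<300):continue
            P=depthpts(n,mm,d);print(n,nm,st,c.round(1),"ray",ray(n,c,z).round(4),"depthmed",np.median(P,0).round(4))
E
```

```text
14.6 [ 0.50987548 -0.28142134  0.2459095 ] [-1.19996263  0.49900332 -0.69364215]
scene r [359 239  14  22 152] [365.5 248.7] ray [[ 0.63  -0.015  0.172]] depthmed [ 0.6267 -0.0084  0.166 ]
top y [308 228  63  27 716] [338.6 241.3] ray [[ 0.5601 -0.03    0.144 ]] depthmed [ 0.5605 -0.0287  0.1434]
top r [323 203   7  14  59] [326.2 209.9] ray [[ 0.623  -0.0046  0.172 ]] depthmed [ 0.6226 -0.0042  0.1716]
```

View pics/scene9full.png

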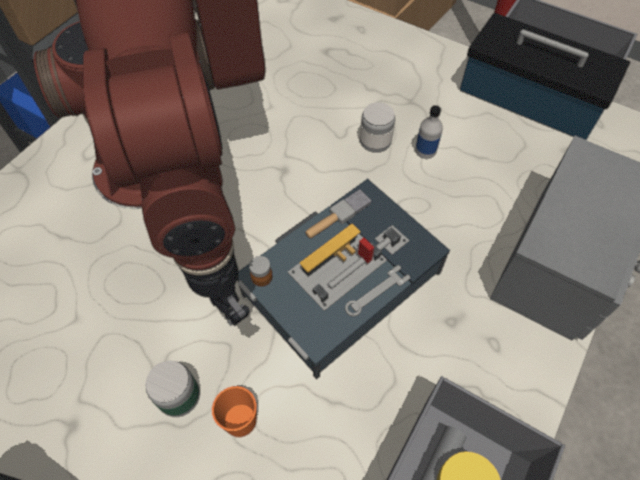

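View pics/top9.png

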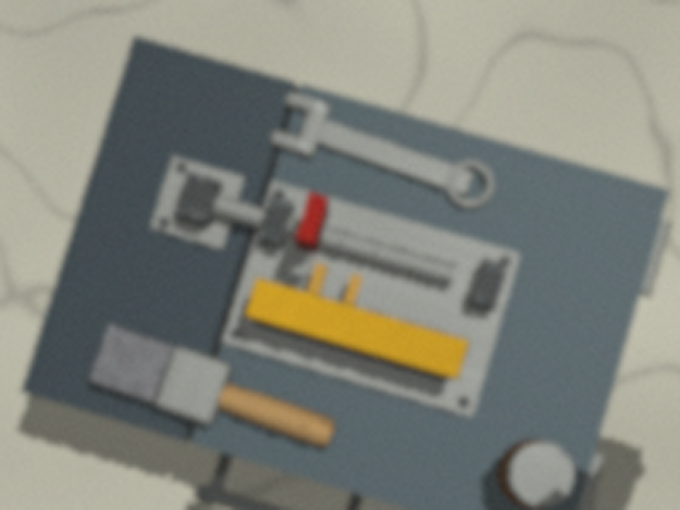

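Both views show the bolt tip in the keeper (top crop (200,200)). The lug is at (312,220), its dog ahead of both catch teeth, and the catch is up. The bystanders are where they were, and the robot is clear. I'll hand in.

```bash
python3 -c "
from cell import order;print(order.hand_in())"
```

```text
the job is handed in; nothing more can be done
None
```

The paint chest is bolted shut and the job is handed in, at about 14.7 s on the robot's clock. I pressed the yellow catch down about 9 mm (about 6 N) with one fingertip. Keeping it down, I pushed the lug with the other until the bolt hit its stop. There the tool stopped advancing and the push rose from about 6 N to 24 N. I then lifted straight up so the catch rose while the finger still held the lug, backed off and retracted clear.

**Last checks:**
- **Bolt:** the top camera shows the lug 44.6 mm further along. Added to the start offset of about 4 mm, that puts the bolt at about 49 mm. The tool position at the stop gave about 50 mm. The two disagree by about 1 mm, which is within the camera's accuracy, and both are past the 47 mm locking point.
- **Catch:** its top is back at 143 mm, the same as before, and the lug's dog is past both teeth.
- **Surroundings:** by eye, the jar, wrench, tins and other things look unmoved. The final wrist force was about 1.5 N, which is noise level, with the arm clear of everything.

No check failed.

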